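# Balance the shoe care carrier with the polish tin, then lift it and hold it level

### The arm

A 6-joint arm with a two-finger parallel gripper is mounted at the origin on the work surface. World frame = base frame: x ahead of the robot, y to its left, z up, the work surface at z = 0. Lengths are in m, angles in degrees, forces in N, time in s.
With the tool pointing down it reaches from about 0.225 to 0.725 m from the base axis. Payload 3.1 kg.
Tool frame: the origin (TCP) lies midway between the tips of the shut fingers; the grasp point (between the pads) lies 19 mm behind it (manip.grasp_offset is the distance from the TCP to the grasp point, in m); x points along the fingers, z is the direction in which the jaws open and shut, and the axes are right-handed (so a half turn about x gives the same grasp; the last joint's range is limited). The gripper opens to 85 mm and grips with 20 to 120 N. Pads are 22 mm wide; open, the fingers measure 114 mm over their backs; the gripper's body (76 mm by 85 mm) begins 54 mm behind the grasp point. The pads swing forward as they close: fully open they stand 13 mm farther back than shut.
Start: joints at [-77.911, 2.75, 5.684, 92.934, 0, 82.678], TCP at [0.174, -0.495, 0.231] pointing down, gripper open.
Joint ranges: [-166.93, 166.93], [-56.73, 111.36], [-69.38, 81.34], [-121.58, 131.49], [-85.45, 84.26], [-180, 180]. Speed limits (degrees/s): [159.86, 159.86, 180, 180, 180, 180].

### API

Orientations are given as [roll, pitch, yaw] about the fixed x, y, z axes, in that order (R = Rz(yaw) Ry(pitch) Rx(roll)).
In Python, from cell import manip, optics gives the robot as it stands.
- The arm moves only by the tool drive_tool, never from a script. Its arguments are lists of equal length, an entry for each row: "twist": the turn, a rotation vector about the tool's x, y, z in units of 5 degrees (1.0 is 5 degrees), a list of three; "travel": the shift along the tool's x, y, z in units of 25 mm (1.0 is 25 mm), a list of three; "grip": the opening, from 0 (shut) to 1 (fully open). A call has 1 to 20 rows; each row shifts and turns the commanded pose from where the row before left it, along the tool's axes as they then stand; what a row does not reach is not made up. A row lasts 1/12 s, in which the tool goes at most 41.7 mm and 7.16 degrees, less where a joint would pass 70% of its speed; a pose out of reach is approached as far as the arm can. A call is refused whole if a number of a shift passes 1 or a number of a turn 1, either way. A call with a gripper value outside its range is refused whole. The fingers move at their own pace and stop on an object; "force" is the grip in N (left out, the last holds). Time passes only in rows, so rows that do not move let the fingers close. It gives the time, the measured TCP pose, the force and the opening at its end, in the units of the state.
- manip.sense(): the state, without advancing time (a new reading comes with each control period).
- optics.grab_frame(name): name is "side" or "top"; returns the picture (480x640x3 uint8, red, green, blue); there is no depth.
- optics.camera_params(name): a dict with "K" (3x3 intrinsics, pixels), "rvec" (rotation vector, rad) and "tvec" (3), from world to camera coordinates, as OpenCV has them. Camera axes: x right, y down, z forward; pixel columns grow to the right and rows downward; lengths in m; the calibration is good to about 2 mm. A picture is of the moment at which its call begins. camera_params takes no time and is no camera call.
- manip.finish_job(): hands the job in, once; it reports no verdict.
The state is a dict: "time": time; "joints": joint angles; "joint_velocities": joint speeds; "effort": joint torques, N m; "position": TCP position; "tool_rot": TCP orientation; "ft_force": force on the tool from outside, world axes, zero at the start; "wrist_torque": the same for the moment, N m; "opening": finger opening in m.
Only numpy, scipy, OpenCV 4.12 (cv2) and the standard library are available. Lean on these libraries where they do the work, as an engineer would, in place of code of your own. Each camera call takes 0.05 s, during which the arm holds its last target.

### The job

Put the flat polish tin from the top of the wooden box into the middle of the carrier's empty dish, without dropping it, so that it balances the jar in the other dish. Then take the carrier by its handle bar, lift it straight up about ten centimetres clear of the table without tipping it, and finish still holding it there, level and steady, with tin and jar standing in their dishes. Leave the two brushes and the shoe horn where they lie.

Things in the scene. Friction and masses are not known exactly. Their poses are not given: they have to be found in the camera images.
- tin: flat round polish tin, dark metal, 62 mm diameter, 26 mm high, 130 g (hidden variation about 10 percent); starts on top of the wooden box. Origin: centre of its underside, z up.
- carrier: low open wooden tray, 266 mm (own x) by 180 mm (own y), loose, 480 g empty, any yaw. Origin: centre of its underside, z up. Floor 8 mm thick; rim walls 8 mm thick, 30 mm high. Two steel dishes are fixed on the floor at x = +85 mm (empty) and -85 mm (jar). At y = +86 and -86 mm, x = 0, posts 46 mm wide along x rise to 105 mm and carry the handle.
- handle: the carrier's swing handle, pivoting about the carrier's y axis on the posts; weak springs (0.15 N m per rad) keep it upright. Held by its bar the tray hangs like a balance: one dish loaded alone tilts it about 0.2 rad, both loaded it hangs level. Origin: on the pivot axis in the middle, 90 mm above the carrier's underside, z towards the bar.
- empty_dish (a point): centre of the inner floor of the empty steel dish, 11 mm above the carrier's underside at x = +85 mm, axes as the carrier's. Inner floor radius 40 mm, outer rim radius 46 mm, lip 5 mm above the inner floor.
- jar_dish (a point): centre of the inner floor of the other, equal dish at x = -85 mm, in which the jar stands; axes as the carrier's.
- bar (a point): centre of the handle bar: dark wood, flat sided, 14 mm wide along the carrier's x, 18 mm high, 208 mm long along the carrier's y; this point is the middle of the bar's section, 150 mm above the carrier's underside. Axes as the carrier's while the handle is upright. Bar ends are joined to the pivots by steel straps at y = +102 and -102 mm.
- jar: round amber glass jar of shoe cream with black lid, 46 mm diameter, 50 mm high, 130 g, standing in the carrier's other dish. Origin: centre of its underside.
- box: closed dark wooden shoe shine box, fixed, 170 mm (own x) by 120 mm (own y) by 65 mm high, the tin's support at the start. Origin: centre of its underside.
- brush_a: oval shoe brush lying bristles down, 122 mm (own x) by 52 mm, 40 mm high; bystander. Origin: centre of its underside.
- brush_b: second, equal oval shoe brush; bystander. Origin: centre of its underside.
- shoe_horn: flat chrome shoe horn lying flat, 181 mm along its own x, 34 mm wide, 6 mm thick; bystander. Origin: on its underside, 82 mm from the broad end (+x) and 99 mm from the narrow end.
Not all that is in view belongs to the job. Of the things that look like the tin, the middle-sized one is meant.

How it is judged (in metres and radians):
On the way, in this order (a step that is already met when the one before it is completed fails the run):
1. the tin stands released in the middle of the empty dish, the carrier still on the table (horizontal distance between tin and empty_dish below 0.012 m and z of tin in the frame of empty_dish between -0.004 and 0.004 m and contact force between the fingers and tin below 0.2 N and height (world z) of carrier below 0.01 m), for 0.2 s.
2. the carrier is lifted clear and hangs level (height (world z) of carrier between 0.06 and 0.16 m and angle between carrier's own z axis and vertical below 0.1 rad), for 0.3 s.
At the end, for the whole second after the job is handed in: The fingers alone hold the carrier, underside 60 to 160 mm above the table, off the box, within 0.10 rad of level, under 30 mm/s and 0.15 rad/s; the tin, not touched by fingers, stands flat within 12 mm of the empty dish's middle; the jar stands within 20 mm of its dish's middle (all of step 2 and horizontal distance between tin and empty_dish below 0.012 m and z of tin in the frame of empty_dish between -0.004 and 0.004 m and contact force between the fingers and tin below 0.2 N and horizontal distance between jar and jar_dish below 0.02 m and angle between each of jar, tin's own z axis and vertical below 0.2 rad and linear speed of carrier below 0.03 m/s and angular speed of carrier below 0.15 rad/s and contact force between the fingers and carrier above 3 N and contact force between carrier and box below 0.1 N); the arm keeps its last pose, push and grip.
It fails at once if the carrier is tipped by more than 0.3 rad (angle between carrier's own z axis and vertical above 0.3 rad).
It fails at once if the tin is dropped (falls free at over 0.6 m/s) (linear speed of tin above 0.6 m/s and contact force between the fingers and tin below 0.1 N).
It fails at once if the first brush is moved by more than 30 mm (distance of brush_a from where it was at the start of the episode above 0.03 m).
It fails at once if the second brush is moved by more than 30 mm (distance of brush_b from where it was at the start of the episode above 0.03 m).
It fails at once if the shoe horn is moved by more than 30 mm (distance of shoe_horn from where it was at the start of the episode above 0.03 m).
It also fails if it takes over 48 s, if anything falls off the work surface, if the arm or the gripper's body presses on something with over 40 N, if the wrist force passes 120 N, or if a joint passes its speed limit or range.

## Working session

There is one attempt and no reset: what is moved stays moved. The work goes in short steps, Python scripts to look and compute and a tool call to move; the robot and the scene stay as the last step left them, time stands still between calls to the robot, and variables do not carry over. Pictures are saved under pics/ and viewed, and the job is handed in when it is done.

Besides the shell and the picture viewer there is one more tool, called after "Emit:" as name(argument=value, ...) on one line, values as JSON. drive_tool: Moves the arm, as the interface text tells. Its arguments: {"type":"object","properties":{"twist":{"type":"array"},"travel":{"type":"array"},"grip":{"type":"array"},"force":{"type":"number"}},"required":["twist","travel","grip"]}

```bash
mkdir -p pics; ls; python3 - <<'E'
from cell import manip, optics
import cv2,numpy as np
for n in ("top","side"):
    f=optics.grab_frame(n); cv2.imwrite(f"pics/{n}0.png",f[:,:,::-1]); p=optics.camera_params(n); print(n,p)
print(manip.sense(), manip.grasp_offset)
E
```

```text
pics
top {'K': array([[530.46898815,   0.        , 320.44750744],
       [  0.        , 530.46898815, 240.66935124],
       [  0.        ,   0.        ,   1.        ]]), 'rvec': array([ 2.17027728, -2.1906072 ,  0.05879633]), 'tvec': array([0.01404362, 0.63003139, 1.45558792])}
side {'K': array([[543.27789691,   0.        , 315.540301  ],
       [  0.        , 543.27789691, 243.12919521],
       [  0.        ,   0.        ,   1.        ]]), 'rvec': array([ 2.33576358, -0.15573644,  0.05264834]), 'tvec': array([-0.61487612,  0.12809318,  1.24832399])}
{'time': 0.1, 'joints': array([-7.79102469e+01,  2.78779701e+00,  5.60095387e+00,  9.29333638e+01,
        1.15372907e-03,  8.26774135e+01]), 'joint_velocities': array([-0.01259182, -0.09947476,  0.18578244, -0.02863043, -0.02702617,
        0.06918317]), 'effort': array([ 2.24341638e-03, -3.39850187e+01,  3.20936430e+01,  1.57736364e-02,
       -1.62442484e-04, -4.59753750e-06]), 'position': array([ 0.17436832, -0.49461795,  0.23024514]), 'tool_rot': array([172.1275143 ,  89.87978757, 101.53985264]), 'ft_force': array([-0.27911177, -0.54773515,  0.50865771]), 'wrist_torque': array([ 0.01081613,  0.01469713, -0.02259542]), 'opening': 0.08526964842846407} 0.0187
```

View pics/top0.png

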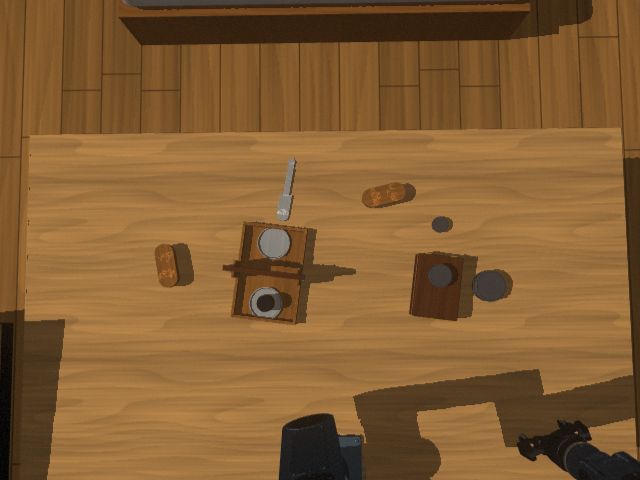

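View pics/side0.png

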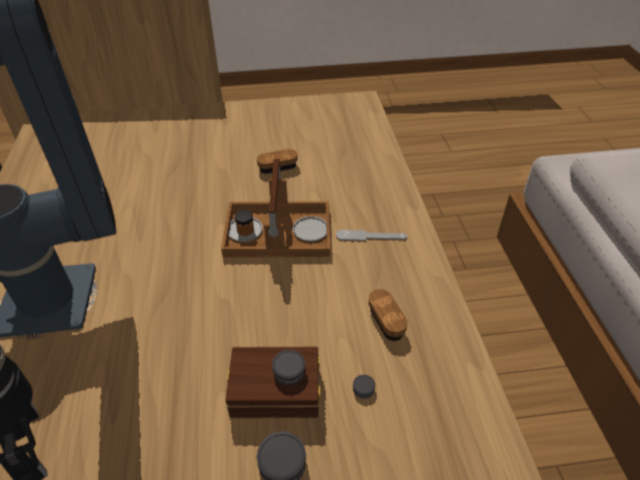

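Three things look like the tin in the top view: a small disc at (442,224) on the table, a disc at (440,275) on the box, and a large disc at (490,285) on the table. The one on the box is the middle-sized one and stands where the tin should start. The carrier is around (270,272), with the empty dish at (275,243) and the jar dish at (266,303). I'll confirm with a crop and measure.

```bash
cat > h.py <<'E'
import numpy as np,cv2
from cell import manip,optics
def cam(n):
    p=optics.camera_params(n); R,_=cv2.Rodrigues(np.array(p["rvec"])); return p["K"],R,np.array(p["tvec"]).ravel()
def ray(n,uv):
    K,R,t=cam(n); return -R.T@t, R.T@np.linalg.inv(K)@np.array([uv[0],uv[1],1.])
def onz(n,uv,z):
    c,d=ray(n,uv); return c+d*(z-c[2])/d[2]
def proj(n,P):
    K,R,t=cam(n); q=(R@np.atleast_2d(P).T).T+t; q=q@K.T; return q[:,:2]/q[:,2:]
def two(a,b):
    (c1,d1),(c2,d2)=ray("top",a),ray("side",b)
    A=np.stack([d1,-d2],1); s=np.linalg.lstsq(A,c2-c1,rcond=None)[0]
    p,q=c1+s[0]*d1,c2+s[1]*d2; return (p+q)/2,np.linalg.norm(p-q)
E
python3 - <<'E'
import cv2,numpy as np
t=cv2.imread("pics/top0.png");s=cv2.imread("pics/side0.png")
a=cv2.resize(t[205:330,400:520],None,fx=3.3,fy=3.3,interpolation=cv2.INTER_CUBIC)
b=cv2.resize(s[340:480,220:390],None,fx=2.3,fy=2.3,interpolation=cv2.INTER_CUBIC)
H=max(a.shape[0],b.shape[0]);pad=lambda x:cv2.copyMakeBorder(x,0,H-x.shape[0],0,0,cv2.BORDER_CONSTANT)
cv2.imwrite("pics/crop1.png",np.hstack([pad(a),pad(b)]))
c=cv2.resize(t[210:335,215:365],None,fx=4.6,fy=4.6,interpolation=cv2.INTER_CUBIC)
cv2.imwrite("pics/crop2.png",c)
c=cv2.resize(s[150:265,215:340],None,fx=5,fy=5,interpolation=cv2.INTER_CUBIC)
cv2.imwrite("pics/crop3.png",c)
E
```

```text
(no output)
```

View pics/crop1.png

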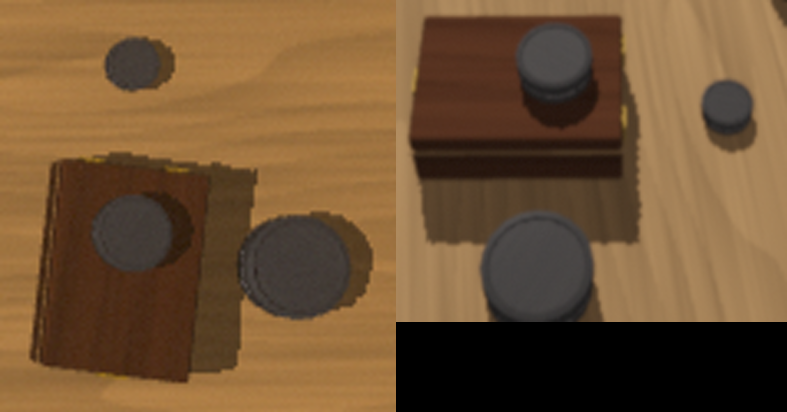

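View pics/crop2.png

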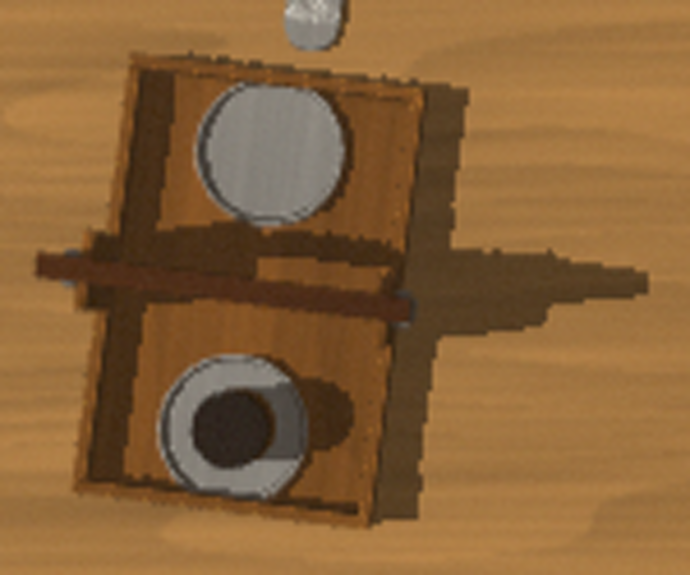

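View pics/crop3.png

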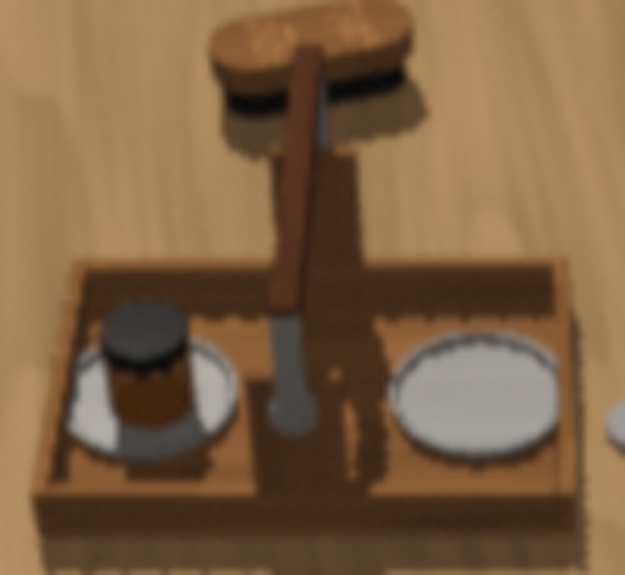

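The crop confirms it: the middle-sized tin is the one on the box. Next I'll measure.

```bash
cat > m.py <<'E'
from h import *
import sys
def ell(mask,near):
    cs,_=cv2.findContours(mask.astype(np.uint8)*255,cv2.RETR_EXTERNAL,cv2.CHAIN_APPROX_NONE)
    cs=[c for c in cs if len(c)>25]
    out=[]
    for c in cs:
        m=cv2.moments(c); 
        if m["m00"]>60: out.append((np.hypot(m["m10"]/m["m00"]-near[0],m["m01"]/m["m00"]-near[1]),c))
    c=min(out,key=lambda o:o[0])[1]
    return cv2.fitEllipse(cv2.convexHull(c)),cv2.contourArea(c)
def circ_fit(n,box,z):  # map ellipse center approx through z plane
    e,a=box; pts=cv2.ellipse2Poly(tuple(int(round(v*16)) for v in e[0]),tuple(int(round(v*8)) for v in e[1]),int(e[2]),0,359,5)/16.
    P=np.array([onz(n,p,z) for p in pts]); return P.mean(0),np.ptp(P,0)
if __name__=="__main__":
    for n in("top","side"):
        f=cv2.imread(f"pics/{n}0.png"); h=cv2.cvtColor(f,cv2.COLOR_BGR2HSV).astype(int)
        dish=(h[...,1]<50)&(h[...,2]>110)
        near=dict(top=(275,243),side=(311,230))[n]
        e=ell(dish,near); print(n,"dish",e,*circ_fit(n,e,0.016 if n=="top" else 0.016))
        tin=(h[...,1]<60)&(h[...,2]>35)&(h[...,2]<110)
        near=dict(top=(440,275),side=(289,368))[n]
        print(h[near[1],near[0]])
        e=ell(tin,near); print(n,"tin",e,*circ_fit(n,e,0.091))
        near=dict(top=(266,303),side=(244,218))[n]; print(h[near[1],near[0]])
        lid=(h[...,2]<62)&(h[...,1]<140)
        e=ell(lid,near); print(n,"lid",e,*circ_fit(n,e,0.061))
    # carrier top corners (from crop2: /4.6 + (215,210)), z=.03
    for c in [(133,55),(425,88),(372,527),(75,490)]: print(c,onz("top",(c[0]/4.6+215-.4,c[1]/4.6+210-.4),.03).round(4))
    for c in [(38,265),(412,308)]: print("bar top",onz("top",(c[0]/4.6+215-.4,c[1]/4.6+210-.4),.159).round(4))
    print(onz("side",(215+310/5-.4,150+45/5-.4),.159).round(4),onz("side",(215+285/5-.4,150+305/5-.4),.150).round(4))
E
python3 m.py
```

```text
top dish (((274.2123718261719, 242.280517578125), (29.293764114379883, 30.99099349975586), 169.6673126220703), 642.5) [0.62726436 0.13824278 0.016     ] [8.65690990e-02 8.19241770e-02 2.22044605e-16]
[12 50 66]
top tin (((439.6822509765625, 275.4375305175781), (21.590946197509766, 23.504371643066406), 103.13887023925781), 370.5) [ 0.53024563 -0.30579334  0.091     ] [0.05715846 0.0613752  0.        ]
[10 85 45]
top lid (((264.42327880859375, 302.9556884765625), (15.724241256713867, 16.410263061523438), 49.88182830810547), 183.5) [0.46072375 0.15971957 0.061     ] [0.04283047 0.04347687 0.        ]
side dish (((310.3798828125, 228.5167236328125), (22.129592895507812, 35.34696578979492), 88.45191192626953), 527.5) [0.62458053 0.13590217 0.016     ] [9.03114758e-02 8.34199787e-02 2.22044605e-16]
[ 8 13 79]
side tin (((288.4864501953125, 366.7620849609375), (32.661922454833984, 34.34752655029297), 8.330313682556152), 823.0) [ 0.53001656 -0.31476253  0.091     ] [6.05304167e-02 7.39816702e-02 2.22044605e-16]
[15 24 63]
side lid (((243.46864318847656, 216.7801055908203), (14.793801307678223, 19.48225212097168), 80.89114379882812), 145.0) [0.45931998 0.15331002 0.061     ] [4.82122308e-02 5.62427131e-02 2.22044605e-16]
(133, 55) [0.6849 0.2215 0.03  ]
(425, 88) [0.6631 0.0451 0.03  ]
(372, 527) [0.4009 0.0785 0.03  ]
(75, 490) [0.4242 0.256  0.03  ]
bar top [0.5561 0.2531 0.159 ]
bar top [0.5308 0.0481 0.159 ]
[0.5555 0.2504 0.159 ] [0.529  0.0627 0.15  ]
```

```bash
cat >> h.py <<'E'
from scipy.spatial.transform import Rotation as Ro
def toolR(s=None):
    s=s or manip.sense(); return Ro.from_euler("xyz",s["tool_rot"],degrees=True).as_matrix(), np.array(s["position"])
def plan(P,phi):
    """shift in tool axes (units) and turn (units of 5deg) from present to tcp P, tool down with tool z at phi deg"""
    R,p=toolR(); z=np.array([np.cos(np.radians(phi)),np.sin(np.radians(phi)),0]); x=np.array([0,0,-1.]); y=np.cross(z,x)
    T=np.stack([x,y,z],1)
    print("pos",p.round(4),"phi",np.degrees(np.arctan2(R[1,2],R[0,2])).round(2),"tilt",np.degrees(np.arccos(-R[2,0])).round(2))
    print("shift units tool axes",(R.T@(np.array(P)-p)/.025).round(3),"in target axes",(T.T@(np.array(P)-p)/.025).round(3),"turn units",(Ro.from_matrix(R.T@T).as_rotvec(degrees=True)/5).round(3))
E
python3 - <<'E'
from h import *
R,p=toolR();print(R.round(3))
plan([.530,-.3065,.15],0);plan([.530,-.3065,.15],90)
E
```

```text
[[-0.     0.943  0.332]
 [ 0.002  0.332 -0.943]
 [-1.     0.    -0.002]]
pos [ 0.1744 -0.4946  0.2302] phi -70.59 tilt 0.12
shift units tool axes [ 3.219 15.917 -2.362] in target axes [ 3.21   7.525 14.225] turn units [-14.118  -0.019  -0.018]
pos [ 0.1744 -0.4946  0.2302] phi -70.59 tilt 0.12
shift units tool axes [ 3.219 15.917 -2.362] in target axes [  3.21  -14.225   7.525] turn units [-3.2118e+01 -1.0000e-03 -3.4000e-02]
```

Emit:
drive_tool(twist=[[0,0,0],[0,0,0],[0,0,0],[0,0,0],[0,0,0],[0,0,0],[0,0,0],[0,0,0],[0,0,0],[0,0,0],[0,0,0],[0,0,0],[0,0,0],[0,0,0],[0,0,0],[0,0,0],[0,0,0],[0,0,0]], travel=[[0,0.5,0],[0,0.8,-0.1],[0,1,-0.2],[0,1,-0.2],[0,1,-0.2],[0,1,-0.2],[0,1,-0.2],[0,1,-0.2],[0,1,-0.2],[0,1,-0.2],[0,1,-0.2],[0,1,-0.2],[0,1,-0.2],[0,1,-0.06],[0,1,0],[0,0.8,0],[0,0.6,0],[0,0.2,0]], grip=[1,1,1,1,1,1,1,1,1,1,1,1,1,1,1,1,1,1])

```text
time: 1.6
position: [0.532, -0.3052, 0.2303]
tool_rot: [164.1, 89.9, 93.7]
ft_force: [0.1, 0.5, -0.8]
opening: 0.0855
```

Emit:
drive_tool(twist=[[-1,0,0],[-1,0,0],[-1,0,0],[-1,0,0],[-1,0,0],[-1,0,0],[-1,0,0],[-1,0,0],[-1,0,0],[-1,0,0],[-1,0,0],[-1,0,0],[-1,0,0],[-1,0,0],[-0.12,0,0],[0,0,0]], travel=[[0,0,0],[0,0,0],[0,0,0],[0,0,0],[0,0,0],[0,0,0],[0,0,0],[0,0,0],[0,0,0],[0,0,0],[0,0,0],[0,0,0],[0,0,0],[0,0,0],[0,0,0],[0,0,0]], grip=[1,1,1,1,1,1,1,1,1,1,1,1,1,1,1,1])

```text
time: 2.93
position: [0.5295, -0.3071, 0.2312]
tool_rot: [142.2, 90.0, 142.1]
ft_force: [0.2, -0.8, -0.2]
opening: 0.0853
```

```bash
python3 - <<'E'
from h import *
plan([.530,-.3065,.068],0)
print(manip.sense()["joints"].round(1),manip.sense()["time"])
f=optics.grab_frame("side");cv2.imwrite("pics/s1.png",cv2.resize(f[250:480,150:420,::-1],None,fx=2.5,fy=2.5))
f=optics.grab_frame("top");cv2.imwrite("pics/t1.png",cv2.resize(f[180:340,360:560,::-1],None,fx=3,fy=3))
E
```

```text
pos [ 0.5295 -0.3071  0.2312] phi -0.09 tilt 0.03
shift units tool axes [6.528 0.024 0.024] in target axes [6.528 0.026 0.021] turn units [-0.019 -0.005 -0.004]
[-36.4  16.2  20.8  94.7   0.   53.7] 2.9333
```

View pics/s1.png

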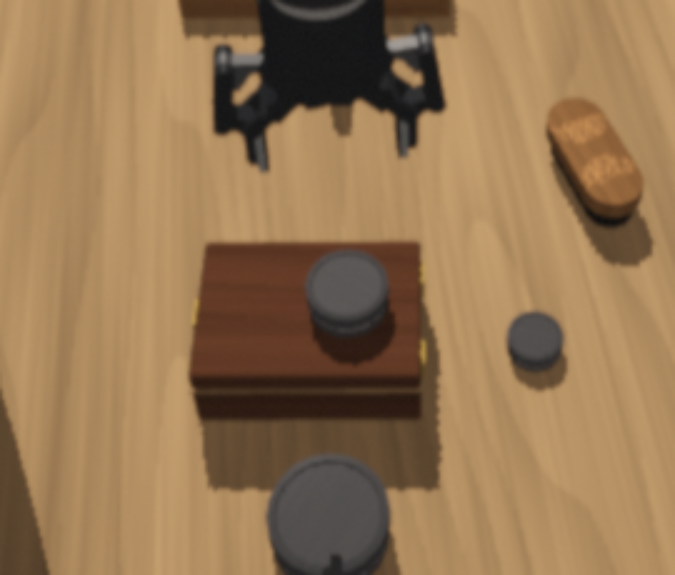

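```bash
python3 - <<'E'
from h import *
print(proj("side",[[.5295-.0425,-.307,.231],[.5295-.0425,-.307,.244],[.5295+.0425,-.307,.244]]).round(1), proj("side",[.53,-.3065,.091]),proj("top",[.53,-.3065,.091]))
print((150+263/2.5,250+168/2.5),(150+403/2.5,250+155/2.5))
E
```

```text
[[259.  318.8]
 [258.4 313.9]
 [309.3 308.5]] [[288.29766183 362.77892502]] [[439.9261019  275.66570527]]
(255.2, 317.2) (311.2, 312.0)
```

View pics/t1.png

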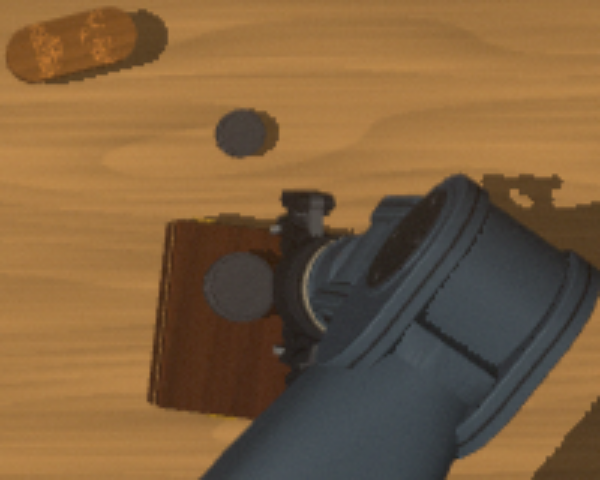

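The side view shows the open fingers level above the box and tin. The tips at about (283,314) match the projection, so I'm going down.

Emit:
drive_tool(twist=[[0,0,0],[0,0,0],[0,0,0],[0,0,0],[0,0,0],[0,0,0],[0,0,0],[0,0,0],[0,0,0],[0,0,0],[0,0,0],[0,0,0]], travel=[[0.6,0.02,0.02],[1,0,0],[1,0,0],[1,0,0],[1,0,0],[0.6,0,0],[0.5,0,0],[0.4,0,0],[0.3,0,0],[0.14,0,0],[0,0,0],[0,0,0]], grip=[1,1,1,1,1,1,1,1,1,1,1,1])

```text
time: 4.03
position: [0.5308, -0.3073, 0.0687]
tool_rot: [-35.9, 89.9, -35.9]
ft_force: [0.5, -0.1, 0.4]
opening: 0.0855
```

```bash
python3 - <<'E'
from h import *
plan([.530,-.3065,.068],0)
f=optics.grab_frame("side");cv2.imwrite("pics/s2.png",cv2.resize(f[310:430,220:360,::-1],None,fx=5,fy=5,interpolation=cv2.INTER_CUBIC))
E
```

```text
pos [ 0.5308 -0.3073  0.0687] phi 0.01 tilt 0.08
shift units tool axes [ 0.027  0.031 -0.031] in target axes [ 0.027  0.031 -0.031] turn units [0.001 0.013 0.01 ]
```

View pics/s2.png

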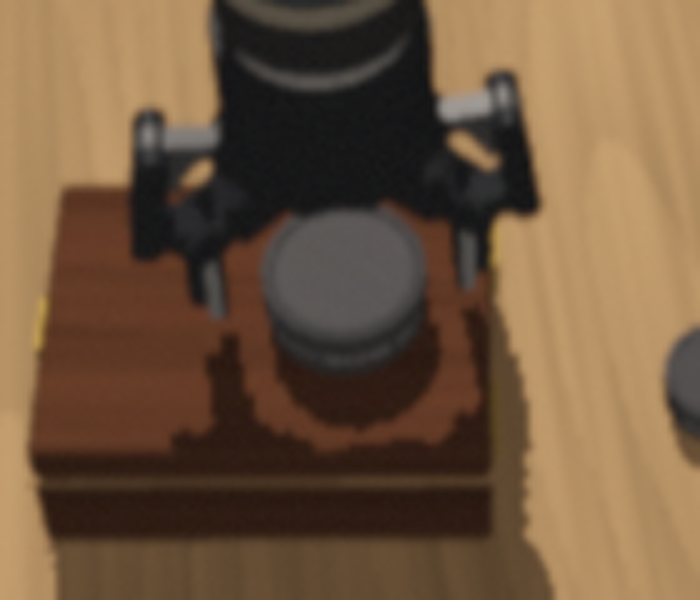

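The fingers straddle the tin, one each side and roughly centred at (340,290) in the crop. Closing now.

Emit:
drive_tool(twist=[[0,0,0],[0,0,0],[0,0,0],[0,0,0],[0,0,0],[0,0,0],[0,0,0],[0,0,0],[0,0,0],[0,0,0]], travel=[[0,0,0],[0,0,0],[0,0,0],[0,0,0],[0,0,0],[0,0,0],[0,0,0],[0,0,0],[0,0,0],[0,0,0]], grip=[0.85,0.75,0.7,0.6,0.5,0.5,0.5,0.5,0.5,0.5], force=50)

```text
time: 4.92
position: [0.5312, -0.3075, 0.0695]
tool_rot: [-35.2, 89.8, -35.1]
ft_force: [0.6, 0.8, 5.3]
opening: 0.0606
```

```bash
python3 - <<'E'
from h import *
s=manip.sense();print(s["opening"],s["ft_force"],s["position"])
f=optics.grab_frame("side");cv2.imwrite("pics/s3.png",cv2.resize(f[310:430,220:360,::-1],None,fx=5,fy=5,interpolation=cv2.INTER_CUBIC))
E
```

```text
0.06063144214233494 [0.6262634  0.82674134 5.25743228] [ 0.5311533  -0.30748606  0.06946288]
```

View pics/s3.png

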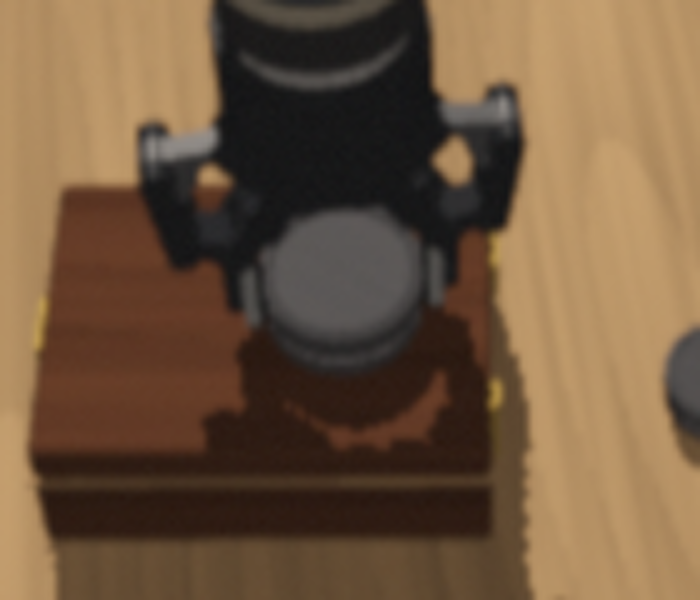

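The tin is gripped squarely at an opening of 60.6 mm. I'll lift it and carry it over.

Emit:
drive_tool(twist=[[0,0,0],[0,0,0],[0,0,0],[0,0,0],[0,0,0],[0,0,0],[0,0,0],[0,0,0],[0,0,0],[0,0,0]], travel=[[-0.2,0,0],[-0.4,0,0],[-0.7,0,0],[-1,0,0],[-1,0,0],[-1,0,0],[-1,0,0],[-1,0,0],[-0.6,0,0],[-0.2,0,0]], grip=[0.5,0.5,0.5,0.5,0.5,0.5,0.5,0.5,0.5,0.5])

```text
time: 5.8
position: [0.5312, -0.3076, 0.2493]
tool_rot: [-36.9, 89.7, -36.9]
ft_force: [0.3, 0.4, -1.2]
opening: 0.0606
```

Emit:
drive_tool(twist=[[0,0,0],[0,0,0],[0,0,0],[0,0,0],[0,0,0],[0,0,0],[0,0,0],[0,0,0],[0,0,0],[0,0,0],[0,0,0],[0,0,0],[0,0,0],[0,0,0],[0,0,0],[0,0,0],[0,0,0],[0,0,0],[0,0,0],[0,0,0]], travel=[[0,0.3,0.1],[0,0.6,0.2],[0,0.9,0.2],[0,1,0.2],[0,1,0.2],[0,1,0.2],[0,1,0.2],[0,1,0.2],[0,1,0.2],[0,1,0.2],[0,1,0.2],[0,1,0.2],[0,1,0.2],[0,1,0.2],[0,1,0.2],[0,1,0.2],[0,1,0.2],[0,1,0.2],[0,0.7,0.2],[0,0.3,0.14]], grip=[0.5,0.5,0.5,0.5,0.5,0.5,0.5,0.5,0.5,0.5,0.5,0.5,0.5,0.5,0.5,0.5,0.5,0.5,0.5,0.5])

```text
time: 7.47
position: [0.6249, 0.1414, 0.2424]
tool_rot: [169.9, 89.7, 170.1]
ft_force: [-0.7, -0.8, -2.1]
opening: 0.06
```

Emit:
drive_tool(twist=[[-0.4,0,0],[-0.8,0,0],[-1,0,0],[-1,0,0],[-1,0,0],[-1,0,0],[-1,0,0],[-1,0,0],[-1,0,0],[-1,0,0],[-1,0,0],[-1,0,0],[-1,0,0],[-1,0,0],[-1,0,0],[-1,0,0],[-1,0,0],[-0.34,0,0],[0,0,0],[0,0,0]], travel=[[0,0,0],[0,0,0],[0,0,0],[0,0,0],[0,0,0],[0,0,0],[0,0,0],[0,0,0],[0,0,0],[0,0,0],[0,0,0],[0,0,0],[0,0,0],[0,0,0],[0,0,0],[0,0,0],[0,0,0],[0,0,0],[0,0,0],[0,0,0]], grip=[0.5,0.5,0.5,0.5,0.5,0.5,0.5,0.5,0.5,0.5,0.5,0.5,0.5,0.5,0.5,0.5,0.5,0.5,0.5,0.5])

```text
time: 9.13
position: [0.6256, 0.1377, 0.244]
tool_rot: [108.2, 89.9, -169.1]
ft_force: [0.3, 1.2, -0.9]
opening: 0.0599
```

```bash
python3 - <<'E'
from h import *
plan([.627,.1385,.10],82.7)
s=manip.sense();print(s["opening"],s["ft_force"],s["joints"].round(1))
f=optics.grab_frame("side");cv2.imwrite("pics/s4.png",cv2.resize(f[50:290,170:400,::-1],None,fx=2.4,fy=2.4,interpolation=cv2.INTER_CUBIC))
E
```

```text
pos [0.6256 0.1377 0.244 ] phi 82.63 tilt 0.14
shift units tool axes [ 5.758 -0.066  0.043] in target axes [ 5.758 -0.052  0.039] turn units [-0.014 -0.009 -0.027]
0.05992347515643984 [ 0.28323102  1.22268521 -0.93804014] [ 6.4 21.3 28.7 97.5 -0.  13.8]
```

View pics/s4.png

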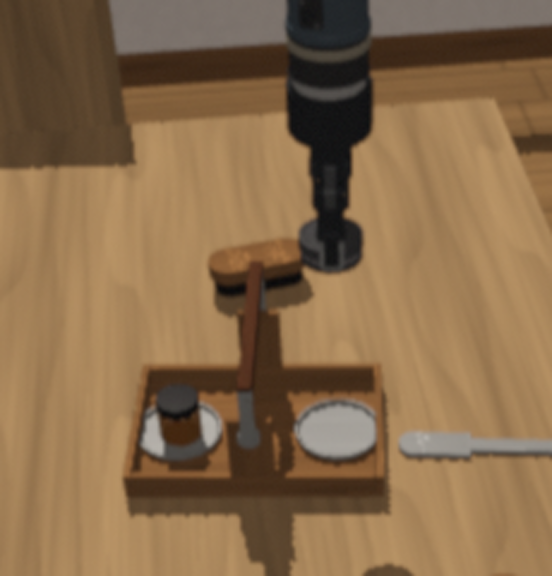

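Emit:
drive_tool(twist=[[0,0,0],[0,0,0],[0,0,0],[0,0,0],[0,0,0],[0,0,0],[0,0,0],[0,0,0],[0,0,0],[0,0,0]], travel=[[0.3,-0.05,0.04],[0.7,0,0],[1,0,0],[1,0,0],[0.8,0,0],[0.6,0,0],[0.4,0,0],[0.2,0,0],[0,0,0],[0,0,0]], grip=[0.5,0.5,0.5,0.5,0.5,0.5,0.5,0.5,0.5,0.5])

```text
time: 10.02
position: [0.6278, 0.139, 0.1208]
tool_rot: [-77.9, 90.0, 4.8]
ft_force: [0.3, -0.4, -1.0]
opening: 0.0603
```

```bash
python3 - <<'E'
from h import *
plan([.627,.1385,.10],82.7)
p=manip.sense()["position"]
print("pred tin centre top/bottom side",proj("side",[[p[0],p[1],p[2]-.004+.026],[p[0],p[1],p[2]-.004]]).round(1),"top",proj("top",[p[0],p[1],p[2]+.022]).round(1))
f=optics.grab_frame("side");cv2.imwrite("pics/s5f.png",f[:,:,::-1]);cv2.imwrite("pics/s5.png",cv2.resize(f[140:260,240:360,::-1],None,fx=5,fy=5,interpolation=cv2.INTER_CUBIC))
f=optics.grab_frame("top");cv2.imwrite("pics/t5.png",cv2.resize(f[200:320,220:340,::-1],None,fx=5,fy=5,interpolation=cv2.INTER_CUBIC))
E
```

```text
pos [0.6278 0.139  0.1208] phi 82.7 tilt 0.04
shift units tool axes [ 0.833  0.031 -0.024] in target axes [ 0.833  0.031 -0.024] turn units [0.001 0.002 0.008]
pred tin centre top/bottom side [[310.7 188.5]
 [310.9 197. ]] top [[268.7 238.9]]
```

View pics/s5.png

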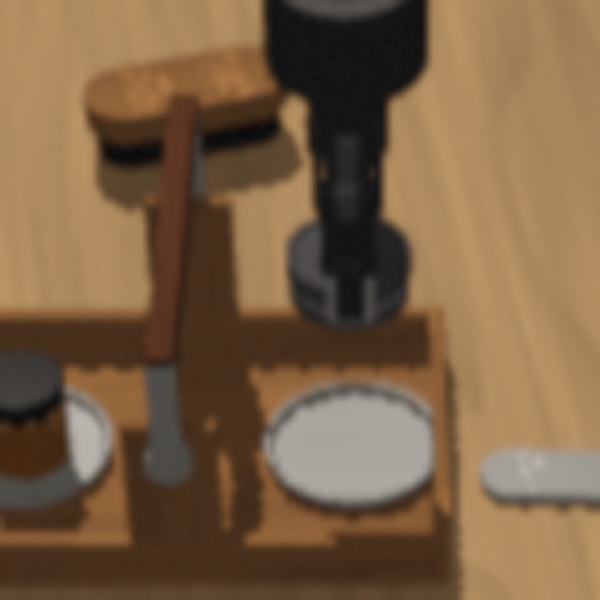

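View pics/t5.png

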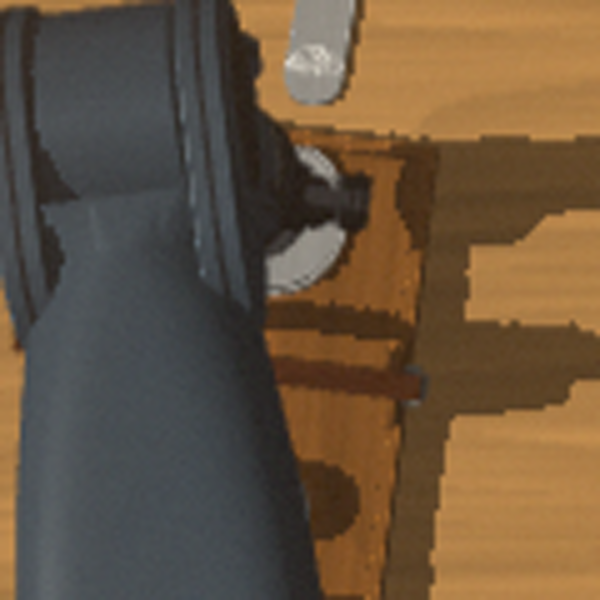

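```bash
python3 - <<'E'
from h import *
print(proj("side",[[.6276,.1395,.016],[.627-.046,.1395+.006,.016],[.627+.046,.1395-.006,.016],[.6246,.139,.13],[.6278,.139,.13]]).round(2))
f=cv2.imread("pics/s5f.png");h=cv2.cvtColor(f,cv2.COLOR_BGR2HSV)
for r in (190,194,196,198): print(r,[(c,h[r,c,1],h[r,c,2]) for c in list(range(294,301))+list(range(318,326))])
for r in (226,230): print(r,[(c,h[r,c,1],h[r,c,2]) for c in list(range(290,297))+list(range(324,332))])
E
```

```text
[[311.39 227.48]
 [293.03 227.62]
 [329.28 227.38]
 [309.47 192.85]
 [310.79 192.73]]
190 [(294, np.uint8(116), np.uint8(173)), (295, np.uint8(115), np.uint8(178)), (296, np.uint8(113), np.uint8(170)), (297, np.uint8(86), np.uint8(121)), (298, np.uint8(29), np.uint8(79)), (299, np.uint8(13), np.uint8(77)), (300, np.uint8(13), np.uint8(80)), (318, np.uint8(7), np.uint8(36)), (319, np.uint8(15), np.uint8(35)), (320, np.uint8(26), np.uint8(39)), (321, np.uint8(79), np.uint8(71)), (322, np.uint8(108), np.uint8(127)), (323, np.uint8(115), np.uint8(162)), (324, np.uint8(116), np.uint8(171)), (325, np.uint8(116), np.uint8(174))]
194 [(294, np.uint8(116), np.uint8(173)), (295, np.uint8(115), np.uint8(178)), (296, np.uint8(118), np.uint8(169)), (297, np.uint8(114), np.uint8(114)), (298, np.uint8(45), np.uint8(63)), (299, np.uint8(12), np.uint8(66)), (300, np.uint8(14), np.uint8(75)), (318, np.uint8(14), np.uint8(36)), (319, np.uint8(8), np.uint8(34)), (320, np.uint8(27), np.uint8(38)), (321, np.uint8(101), np.uint8(73)), (322, np.uint8(117), np.uint8(131)), (323, np.uint8(117), np.uint8(163))
[... 1570 characters left out ...]
 (328, np.uint8(151), np.uint8(135)), (329, np.uint8(142), np.uint8(115)), (330, np.uint8(125), np.uint8(112)), (331, np.uint8(122), np.uint8(144))]
230 [(290, np.uint8(157), np.uint8(86)), (291, np.uint8(151), np.uint8(108)), (292, np.uint8(101), np.uint8(129)), (293, np.uint8(50), np.uint8(147)), (294, np.uint8(27), np.uint8(142)), (295, np.uint8(17), np.uint8(163)), (296, np.uint8(17), np.uint8(170)), (324, np.uint8(17), np.uint8(169)), (325, np.uint8(19), np.uint8(162)), (326, np.uint8(54), np.uint8(142)), (327, np.uint8(124), np.uint8(140)), (328, np.uint8(148), np.uint8(136)), (329, np.uint8(146), np.uint8(122)), (330, np.uint8(133), np.uint8(107)), (331, np.uint8(125), np.uint8(129))]
```

Relative to the dish in the side view, the tin (centre column 309.3) sits within about 1 mm along x. Lowering it to just above the dish.

Emit:
drive_tool(twist=[[0,0,0],[0,0,0],[0,0,0],[0,0,0],[0,0,0],[0,0,0],[0,0,0],[0,0,0],[0,0,0],[0,0,0],[0,0,0],[0,0,0]], travel=[[0.3,0,0],[0.6,0,0],[0.6,0,0],[0.6,0,0],[0.6,0,0],[0.4,0,0],[0.4,0,0],[0.3,0,0],[0.2,0,0],[0.1,0,0],[0,0,0],[0,0,0]], grip=[0.5,0.5,0.5,0.5,0.5,0.5,0.5,0.5,0.5,0.5,0.5,0.5])

```text
time: 11.12
position: [0.628, 0.139, 0.0184]
tool_rot: [-74.0, 89.9, 8.7]
ft_force: [-0.1, 1.0, -1.5]
opening: 0.0603
```

Emit:
drive_tool(twist=[[0,0,0],[0,0,0],[0,0,0]], travel=[[0.04,0,0],[0,0,0],[0,0,0]], grip=[0.5,0.5,0.5])

```text
time: 11.37
position: [0.6279, 0.139, 0.0174]
tool_rot: [-76.1, 89.9, 6.6]
ft_force: [0.1, 0.7, -1.0]
opening: 0.0604
```

```bash
python3 - <<'E'
from h import *
plan([.627,.1385,.0155],82.7)
f=optics.grab_frame("side");cv2.imwrite("pics/s6f.png",f[:,:,::-1]);cv2.imwrite("pics/s6.png",cv2.resize(f[160:280,240:360,::-1],None,fx=5,fy=5,interpolation=cv2.INTER_CUBIC))
E
```

```text
pos [0.6279 0.139  0.0174] phi 82.72 tilt 0.05
shift units tool axes [ 0.075  0.034 -0.025] in target axes [ 0.075  0.034 -0.025] turn units [0.003 0.003 0.01 ]
```

View pics/s6.png

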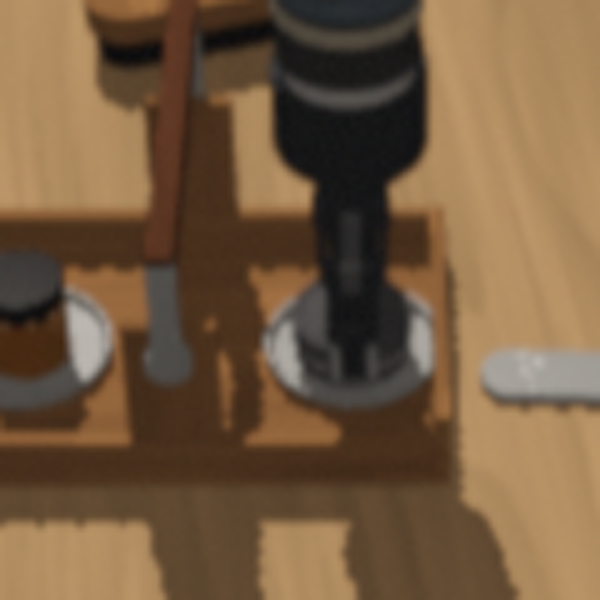

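The tin is centred over the dish in column (about 353 crop, against a dish centre of about 353). I'll feel for contact.

Emit:
drive_tool(twist=[[0,0,0],[0,0,0],[0,0,0],[0,0,0]], travel=[[0.04,0,0],[0.04,0,0],[0,0,0],[0,0,0]], grip=[0.5,0.5,0.5,0.5])

```text
time: 11.75
position: [0.6279, 0.139, 0.0155]
tool_rot: [-75.0, 90.0, 7.7]
ft_force: [-0.9, 0.0, 2.4]
opening: 0.0603
```

Emit:
drive_tool(twist=[[0,0,0],[0,0,0],[0,0,0]], travel=[[0.03,0,0],[0,0,0],[0,0,0]], grip=[0.5,0.5,0.5])

```text
time: 12.0
position: [0.6279, 0.139, 0.0155]
tool_rot: [-73.9, 89.9, 8.9]
ft_force: [-2.1, -0.8, 4.4]
opening: 0.0604
```

Contact felt at about 4 N. Releasing slowly.

Emit:
drive_tool(twist=[[0,0,0],[0,0,0],[0,0,0],[0,0,0],[0,0,0],[0,0,0],[0,0,0],[0,0,0],[0,0,0]], travel=[[0,0,0],[0,0,0],[0,0,0],[0,0,0],[0,0,0],[0,0,0],[0,0,0],[0,0,0],[0,0,0]], grip=[0.71,0.73,0.75,0.78,0.81,0.84,0.86,0.86,0.86])

```text
time: 12.75
position: [0.6275, 0.1389, 0.014]
tool_rot: [102.2, 90.0, -175.1]
ft_force: [0.4, 0.6, 0.1]
opening: 0.0736
```

```bash
python3 - <<'E'
from h import *
s=manip.sense();print(s["opening"],s["ft_force"],s["position"])
f=optics.grab_frame("side");cv2.imwrite("pics/s7.png",cv2.resize(f[160:280,240:360,::-1],None,fx=5,fy=5,interpolation=cv2.INTER_CUBIC))
E
```

```text
0.07361579673600778 [0.35987316 0.56415732 0.10368745] [0.62751626 0.13894591 0.01396445]
```

View pics/s7.png

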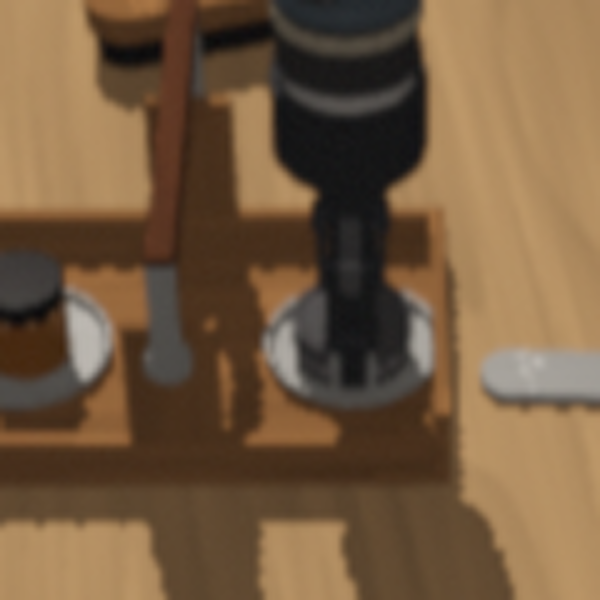

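The fingers are clear of the tin and the tin stands in the dish. Going straight up.

Emit:
drive_tool(twist=[[0,0,0],[0,0,0],[0,0,0],[0,0,0],[0,0,0],[0,0,0],[0,0,0],[0,0,0],[0,0,0],[0,0,0],[0,0,0],[0,0,0],[0,0,0]], travel=[[-0.2,0,0],[-0.4,0,0],[-0.6,0,0],[-1,0,0],[-1,0,0],[-1,0,0],[-1,0,0],[-1,0,0],[-1,0,0],[-1,0,0],[-0.8,0,0],[-0.4,0,0],[0,0,0]], grip=[0.86,0.86,0.86,0.86,0.86,0.86,0.86,0.86,0.86,0.86,0.86,0.86,0.86])

```text
time: 13.88
position: [0.6292, 0.1391, 0.2546]
tool_rot: [-76.3, 89.5, 6.4]
ft_force: [0.6, -0.6, -0.1]
opening: 0.0736
```

Emit:
drive_tool(twist=[[0.5,0,0],[1,0,0],[1,0,0],[1,0,0],[1,0,0],[1,0,0],[1,0,0],[1,0,0],[1,0,0],[1,0,0],[1,0,0],[1,0,0],[1,0,0],[1,0,0],[1,0,0],[1,0,0],[1,0,0],[1,0,0],[0.5,0,0],[0,0,0]], travel=[[0,0,0],[0,0,0],[0,0,0],[0,0,0],[0,0,0],[0,0,0],[0,0,0],[0,0,0],[0,0,0],[0,0,0],[0,0,0],[0,0,0],[0,0,0],[0,0,0],[0,0,0],[0,0,0],[0,0,0],[0,0,0],[0,0,0],[0,0,0]], grip=[0.86,0.86,0.86,0.86,0.86,0.86,0.86,0.86,0.86,0.86,0.86,0.86,0.86,0.86,0.86,0.86,0.86,0.86,0.86,0.86])

```text
time: 15.55
position: [0.6271, 0.1389, 0.2484]
tool_rot: [-166.2, 89.9, -173.6]
ft_force: [-0.0, -0.2, -0.8]
opening: 0.0737
```

```bash
python3 - <<'E'
from h import *
plan([.5435,.1506,.24],-7.2)
f=optics.grab_frame("side");cv2.imwrite("pics/s8f.png",f[:,:,::-1]);cv2.imwrite("pics/s8.png",cv2.resize(f[150:270,215:345,::-1],None,fx=5,fy=5,interpolation=cv2.INTER_CUBIC))
c=215
print(proj("side",[[.627,.1385,.037],[.6276,.1395,.016]]))
E
```

```text
pos [0.6271 0.1389 0.2484] phi -7.33 tilt 0.07
shift units tool axes [ 0.339  0.037 -3.377] in target axes [ 0.335  0.045 -3.378] turn units [-0.025 -0.014  0.003]
[[311.07520251 221.63929483]
 [311.38601361 227.47747158]]
```

View pics/s8.png

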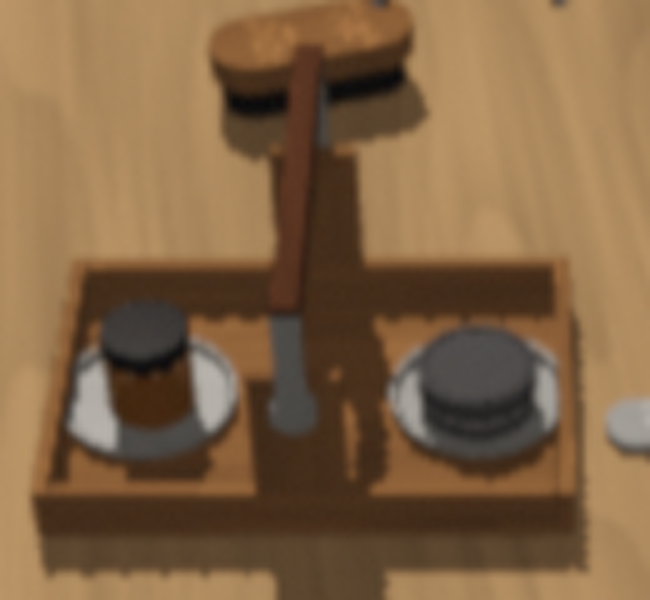

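The tin stands in the dish, roughly centred (tin about (310,223), dish about (311,229)). The jar is unchanged. Moving over the bar.

Emit:
drive_tool(twist=[[-0.02,0,0],[0,0,0],[0,0,0],[0,0,0],[0,0,0],[0,0,0],[0,0,0],[0,0,0]], travel=[[0,0.04,-0.3],[0,0,-0.7],[0,0,-0.9],[0,0,-0.8],[0,0,-0.5],[0,0,-0.18],[0,0,0],[0,0,0]], grip=[0.86,0.86,0.86,0.86,0.86,0.86,0.86,0.86])

```text
time: 16.27
position: [0.5442, 0.1505, 0.2491]
tool_rot: [0.8, 90.0, -6.3]
ft_force: [0.6, -0.0, -0.3]
opening: 0.0735
```

```bash
python3 - <<'E'
from h import *
plan([.5435,.1506,.133],-7.2)
f=optics.grab_frame("side");cv2.imwrite("pics/s9.png",cv2.resize(f[80:270,190:360,::-1],None,fx=3.1,fy=3.1,interpolation=cv2.INTER_CUBIC))
f=optics.grab_frame("top");cv2.imwrite("pics/t9.png",cv2.resize(f[190:340,200:360,::-1],None,fx=3.5,fy=3.5,interpolation=cv2.INTER_CUBIC))
E
```

```text
pos [0.5442 0.1505 0.2491] phi -7.16 tilt 0.04
shift units tool axes [ 4.642e+00  2.000e-03 -3.300e-02] in target axes [ 4.642e+00  2.000e-03 -3.000e-02] turn units [ 0.008  0.009 -0.   ]
```

View pics/s9.png

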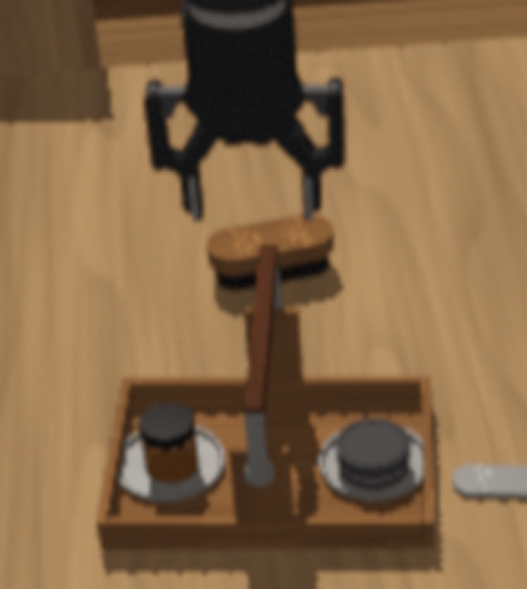

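View pics/t9.png

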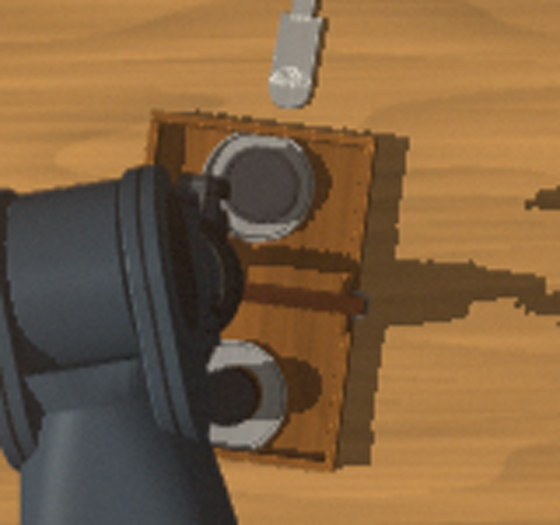

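The top view shows the tin concentric in its dish: tin about (263,183), dish about (260,187) in the crop. The gripper is centred over the bar. Descending.

Emit:
drive_tool(twist=[[0,0,0],[0,0,0],[0,0,0],[0,0,0],[0,0,0],[0,0,0],[0,0,0],[0,0,0],[0,0,0],[0,0,0],[0,0,0]], travel=[[0.3,0,-0.03],[0.6,0,0],[0.8,0,0],[0.8,0,0],[0.7,0,0],[0.5,0,0],[0.4,0,0],[0.3,0,0],[0.2,0,0],[0.04,0,0],[0,0,0]], grip=[0.86,0.86,0.86,0.86,0.86,0.86,0.86,0.86,0.86,0.86,0.86])

```text
time: 17.28
position: [0.5434, 0.1507, 0.1334]
tool_rot: [16.6, 90.0, 9.4]
ft_force: [0.5, -0.6, 0.1]
opening: 0.0733
```

```bash
python3 - <<'E'
from h import *
plan([.5435,.1506,.133],-7.2); print(manip.sense()["ft_force"])
f=optics.grab_frame("side");cv2.imwrite("pics/s10.png",cv2.resize(f[110:270,190:360,::-1],None,fx=3.6,fy=3.6,interpolation=cv2.INTER_CUBIC))
E
```

```text
pos [0.5434 0.1507 0.1334] phi -7.19 tilt 0.03
shift units tool axes [ 0.014 -0.002  0.005] in target axes [ 0.014 -0.002  0.005] turn units [ 0.003  0.007 -0.002]
[ 0.48365838 -0.61586388  0.07130183]
```

View pics/s10.png

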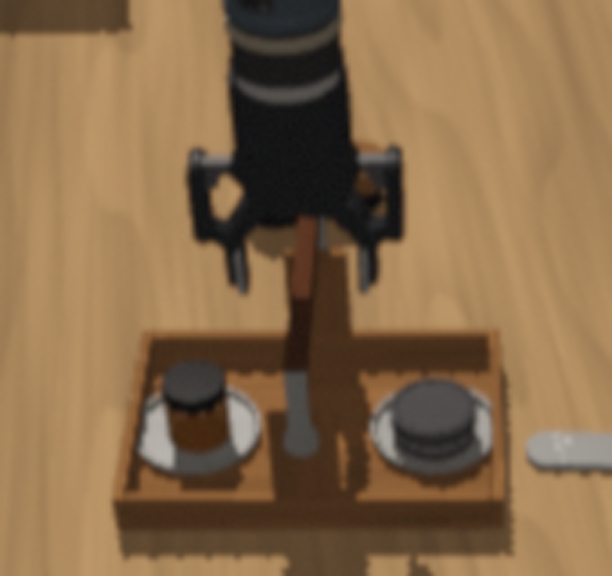

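The bar (col 303) lies midway between the fingers (240 and 367). Closing.

Emit:
drive_tool(twist=[[0,0,0],[0,0,0],[0,0,0],[0,0,0],[0,0,0],[0,0,0],[0,0,0],[0,0,0],[0,0,0],[0,0,0],[0,0,0],[0,0,0],[0,0,0],[0,0,0],[0,0,0],[0,0,0]], travel=[[0,0,0],[0,0,0],[0,0,0],[0,0,0],[0,0,0],[0,0,0],[0,0,0],[0,0,0],[0,0,0],[0,0,0],[0,0,0],[0,0,0],[0,0,0],[0,0,0],[0,0,0],[0,0,0]], grip=[0.75,0.65,0.55,0.45,0.4,0.35,0.3,0.26,0.22,0.18,0.14,0.1,0.05,0,0,0], force=80)

```text
time: 18.67
position: [0.5432, 0.1506, 0.1333]
tool_rot: [6.0, 90.0, -1.2]
ft_force: [0.1, 0.5, 1.5]
opening: 0.0128
```

```bash
python3 - <<'E'
from h import *
s=manip.sense();print(s["opening"],s["ft_force"],s["wrist_torque"],s["position"])
f=optics.grab_frame("side");cv2.imwrite("pics/s11.png",cv2.resize(f[110:270,190:360,::-1],None,fx=3.6,fy=3.6,interpolation=cv2.INTER_CUBIC))
E
```

```text
0.012827974115967077 [0.07678431 0.52817862 1.52559945] [ 0.03635431  0.04551108 -0.17979325] [0.54323449 0.15060382 0.13326844]
```

View pics/s11.png

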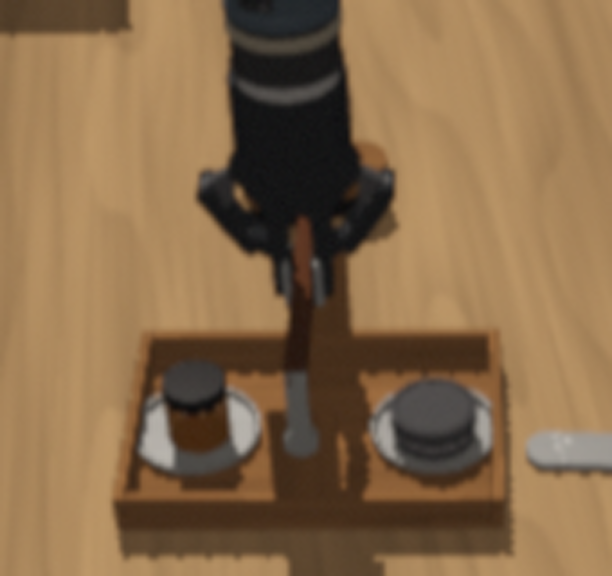

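The bar is held at 12.8 mm, the carrier has not moved, and the tin and jar are standing. I'll try a small slow lift first and check that it hangs level.

Emit:
drive_tool(twist=[[0,0,0],[0,0,0],[0,0,0],[0,0,0],[0,0,0],[0,0,0],[0,0,0],[0,0,0],[0,0,0],[0,0,0],[0,0,0],[0,0,0]], travel=[[-0.05,0,0],[-0.1,0,0],[-0.1,0,0],[-0.1,0,0],[-0.1,0,0],[-0.1,0,0],[-0.1,0,0],[-0.1,0,0],[-0.05,0,0],[0,0,0],[0,0,0],[0,0,0]], grip=[0,0,0,0,0,0,0,0,0,0,0,0])

```text
time: 19.72
position: [0.543, 0.1506, 0.153]
tool_rot: [-172.2, 90.0, -179.4]
ft_force: [0.1, -0.5, -8.0]
opening: 0.0124
```

```bash
python3 - <<'E'
from h import *
s=manip.sense();print(s["opening"],s["ft_force"],s["wrist_torque"],s["position"])
f=optics.grab_frame("side");cv2.imwrite("pics/s12.png",cv2.resize(f[110:270,190:360,::-1],None,fx=3.6,fy=3.6,interpolation=cv2.INTER_CUBIC))
E
```

```text
0.012362005343934439 [ 0.06873865 -0.48664902 -7.99157922] [-0.06132355  0.01002018 -0.03326939] [0.54299529 0.1506201  0.1529775 ]
```

View pics/s12.png

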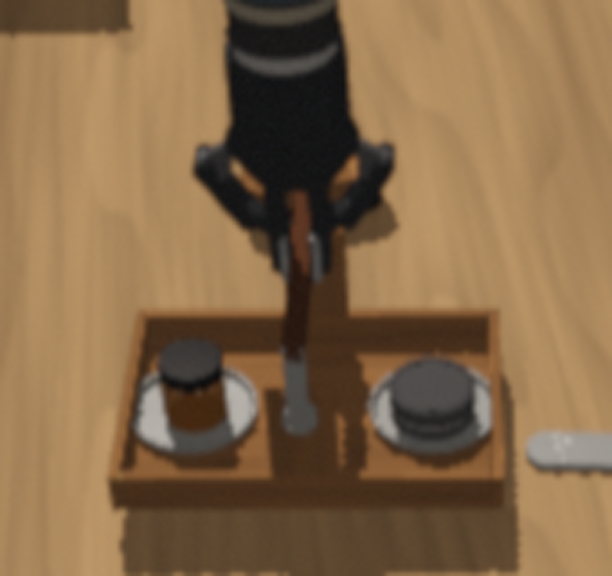

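It hangs level with about 8 N on the wrist. Lifting the rest, about 80 mm, gently.

Emit:
drive_tool(twist=[[0,0,0],[0,0,0],[0,0,0],[0,0,0],[0,0,0],[0,0,0],[0,0,0],[0,0,0],[0,0,0],[0,0,0],[0,0,0],[0,0,0],[0,0,0],[0,0,0],[0,0,0],[0,0,0],[0,0,0],[0,0,0],[0,0,0],[0,0,0]], travel=[[-0.05,0,0],[-0.1,0,0],[-0.15,0,0],[-0.2,0,0],[-0.2,0,0],[-0.2,0,0],[-0.2,0,0],[-0.2,0,0],[-0.2,0,0],[-0.2,0,0],[-0.2,0,0],[-0.2,0,0],[-0.2,0,0],[-0.2,0,0],[-0.2,0,0],[-0.2,0,0],[-0.15,0,0],[-0.1,0,0],[-0.05,0,0],[0,0,0]], grip=[0,0,0,0,0,0,0,0,0,0,0,0,0,0,0,0,0,0,0,0])

```text
time: 21.43
position: [0.5433, 0.1507, 0.2334]
tool_rot: [16.4, 90.0, 9.3]
ft_force: [-0.1, -1.0, -6.1]
opening: 0.0125
```

Emit:
drive_tool(twist=[[0,0,0],[0,0,0],[0,0,0],[0,0,0],[0,0,0],[0,0,0],[0,0,0],[0,0,0],[0,0,0],[0,0,0],[0,0,0],[0,0,0],[0,0,0],[0,0,0],[0,0,0],[0,0,0],[0,0,0],[0,0,0],[0,0,0],[0,0,0]], travel=[[0,0,0],[0,0,0],[0,0,0],[0,0,0],[0,0,0],[0,0,0],[0,0,0],[0,0,0],[0,0,0],[0,0,0],[0,0,0],[0,0,0],[0,0,0],[0,0,0],[0,0,0],[0,0,0],[0,0,0],[0,0,0],[0,0,0],[0,0,0]], grip=[0,0,0,0,0,0,0,0,0,0,0,0,0,0,0,0,0,0,0,0])

```text
time: 23.1
position: [0.5431, 0.1506, 0.2331]
tool_rot: [-13.4, 90.0, -20.6]
ft_force: [0.7, -0.3, -7.3]
opening: 0.0129
```

```bash
python3 - <<'E'
from h import *
s=manip.sense();print(s["opening"],s["ft_force"],s["wrist_torque"],s["position"],s["joint_velocities"].round(2))
f=optics.grab_frame("side");cv2.imwrite("pics/s13f.png",f[:,:,::-1]);cv2.imwrite("pics/s13.png",cv2.resize(f[70:270,190:360,::-1],None,fx=3,fy=3,interpolation=cv2.INTER_CUBIC))
E
```

```text
0.012943852858455477 [ 0.66889616 -0.28416821 -7.28281663] [-0.02249307 -0.03690484 -0.01397916] [0.54311668 0.15060199 0.23306042] [-0.02 -0.02 -0.07 -0.08  0.11 -0.1 ]
```

View pics/s13.png

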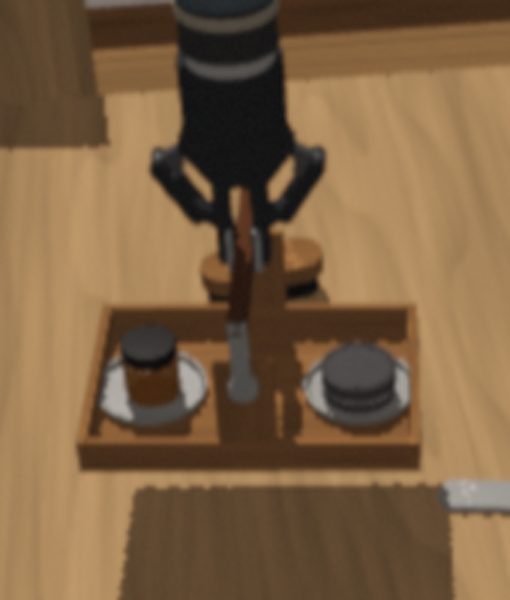

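```bash
python3 - <<'E'
from h import *
a=np.radians(-7.2);R=np.array([[np.cos(a),-np.sin(a)],[np.sin(a),np.cos(a)]])
for z in (.03+.0,.13):
  print(z,proj("side",[[*(np.array([.543,.1506])+R@np.array(c)),z] for c in [(-.133,-.09),(.133,-.09),(.133,.09),(-.133,.09)]]).round(1).tolist())
f=cv2.imread("pics/s13f.png");cv2.imwrite("pics/s13b.png",cv2.resize(f[165:235,210:335],None,fx=6,fy=6,interpolation=cv2.INTER_CUBIC))
E
```

```text
0.03 [[221.2, 249.0], [330.9, 248.0], [329.3, 200.5], [229.4, 201.4]]
0.13 [[215.5, 218.1], [331.3, 217.0], [329.6, 170.0], [224.7, 171.0]]
```

View pics/s13b.png

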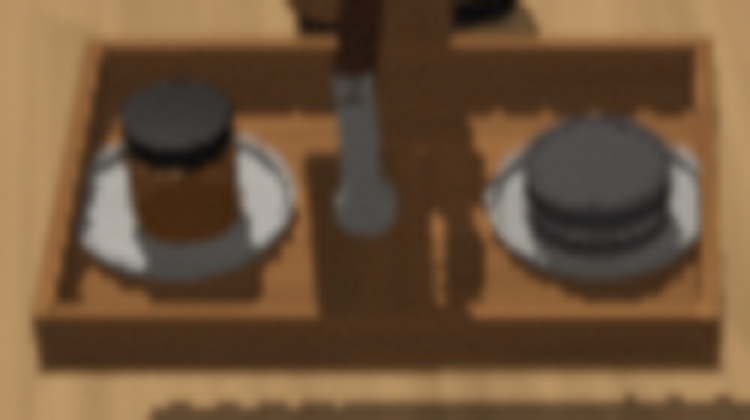

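Against the prediction for a level carrier at 100 mm, the rim corners agree to about 1 px once I allow for the same offset seen at the start. That is a tilt of about 0.01 rad, so I'm handing in.

```bash
python3 - <<'E'
from cell import manip
print(manip.finish_job(), manip.sense()["position"], manip.sense()["ft_force"])
E
```

```text
the job is handed in; nothing more can be done
the job is handed in; nothing more can be done
```

I put the middle-sized tin from the box into the middle of the empty dish. Then I gripped the handle bar with 80 N, lifted the carrier about 100 mm straight up and handed the job in while holding it there, at about 23 s. The hand-in gave no verdict, so this rests on my own checks.

- **Last checks:** The carrier was about 0.01 rad off level, with a steady load of about 7 to 8 N on the wrist. The bar was held at an opening of 12.9 mm. Tin and jar were both standing in their dishes.
- **Tin position:** By eye in the top view, the tin was about concentric with its dish. My rough side-view estimates of its offset along y disagreed, at about 3 mm towards the camera and 5 mm away from it. Both are within the 12 mm limit.
- **Camera offset:** The side camera differed from the top camera and arm position by 2 to 3 mm, about the calibration tolerance, so I compared things relative to each other within one view.
- **Bystanders:** I never came near the brushes or the shoe horn, and they showed no movement in the pictures I took.

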